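Run the walnuts out of a pin-locked chute

TASK

Stand the white souffle dish on the worktop under the open lower end of the wooden walnut chute and let go of it. Then pull the chute's sprung plunger knob straight out as far as it goes, so that all four walnuts run into the dish, and keep holding the knob fully out: finish while still holding it. Leave the other things standing where they are.

Things in the scene. Friction and masses are not known exactly. Their poses are not given: they have to be found in the camera images.
- chute: fixed light-wood walnut chute, open at the top; origin on the worktop below the pin. It rises along its +y at 13 degrees; -x is the plunger's side, roughly to the robot. Channel 44 mm wide, walls 8 mm thick, 34 mm high; whole chute 60 mm wide, 205 mm long, back end 190 mm high; foot 105 mm wide, 14 mm high, its lower-end side 5 mm to -y of the origin.
- chute_lip (a point): middle of the floor edge at the chute's open lower end, 106 mm above the worktop (underside 99 mm), 44 mm to -y of the chute's origin; axes are the chute's. Walnuts run out along -y and land about 20 to 70 mm beyond the lip; a dish centred about 60 mm beyond the lip along -y catches them all.
- plunger_grip (a point): centre of the plunger knob's waist, 134 mm above the worktop: level black knob, axis along x, axes are the chute's. Waist 26 mm diameter, 28 mm long; 36 mm flange 15 mm farther out. Pull it along -x, straight away from the chute. Free space all round; the chute's wall begins 51 mm inward, its top 16 to 25 mm above the knob's axis there.
- plunger (a joint): how far the plunger is pulled, m: 0 = pin home in its seat hole across the channel, 0.052 = stop, fully out, pin clear of the channel. A spring pulls it home, with 4 N at 0 rising to 8 N at the stop.
- dish_center (a point): centre of the loose white fluted souffle dish, half-way up (27.5 mm above its underside): round and open, 150 mm across, 55 mm high, 0.25 kg, upright wall 6 mm thick whose middle is 72 mm from the axis, inner floor 6 mm up. Pinch its rim from above, one finger inside.
- walnut_0: walnut, 34 mm thick and 37 mm long, origin at its centre; one of four lying in a row in the chute behind the pin (number 0, 0 is the lowest)
- walnut_1: walnut, 34 mm thick and 37 mm long, origin at its centre; one of four lying in a row in the chute behind the pin (number 1, 0 is the lowest)
- walnut_2: walnut, 34 mm thick and 37 mm long, origin at its centre; one of four lying in a row in the chute behind the pin (number 2, 0 is the lowest)
- walnut_3: walnut, 34 mm thick and 37 mm long, origin at its centre; one of four lying in a row in the chute behind the pin (number 3, 0 is the lowest)
- cup: white porcelain cup with a handle, 76x100x62 mm, loose bystander, origin at the centre of its underside
- salt_bowl: small wooden salt bowl, 71 across, 23 high mm, loose bystander, origin at the centre of its underside
- shaker: salt shaker, 44 across, 90 high mm, loose bystander, origin at the centre of its underside
- pepper_mill: dark wooden pepper mill, 58 across, 200 high mm, loose bystander, origin at the centre of its underside
- red_pepper: bell pepper, about 58 across, 63 high mm, loose bystander, origin at the centre of its underside
- cheese: long piece of hard cheese, 63x168x49 mm, loose bystander, origin at the centre of its underside
There are look-alikes about, which are no part of the job. There is more than one size of the part that bears dish_center; the job needs the larger.

How it is judged:
By the outcome, as a careful person would: the job done as asked, in the order asked, and still so for the second after the job is handed in, while the arm keeps its last pose, push and grip.
It also fails if it takes over 58 s, if anything falls off the work surface, if the arm or the gripper's body presses on something with over 40 N, if the wrist force passes 120 N, or if a joint passes its speed limit or range.

ROBOT

A 7-joint arm with a two-finger parallel gripper is mounted at the origin on a cart in front of the work surface, level with it; the furniture and walls round the work are solid. World frame = base frame: x ahead of the robot, y to its left, z up, the work surface at z = 0. Lengths are in m, angles in rad, forces in N, time in s.
With the tool pointing down it reaches from about 0.425 to 0.875 m from the base axis. Payload 4.7 kg.
Tool frame: the origin (TCP) lies on the centre line of the jaws, within the pads' length; the fingertips stand ahead of it and the grasp point (between the pads) lies 2 mm behind it (nose_length is the z of the fingertips in the tool frame, in m); z points along the fingers, y is the line along which they close (so a half turn about z gives the same grasp; the last joint's range is limited). The gripper opens to 87 mm and grips with 3 to 60 N. Pads are 19 mm wide; open, the fingers measure 117 mm over their backs; the gripper's body (75 mm by 190 mm) begins 51 mm behind the grasp point.
Start: joints at [-1.161, 0.321, -0.07, 1.45, 0.023, 1.371, -0.057], TCP at [0.251, 0.6, 0.24] pointing down, gripper open.
Joint ranges: [-2.86, 2.86], [-0.3, 2.09], [-1.38, 1.24], [0.06, 2.45], [-1.56, 4.7], [0.09, 2.05], [-2.69, 2.69]. Speed limits (rad/s): [2.57, 2.57, 3.14, 3.14, 3.14, 3.14, 3.14].

INTERFACE

Orientations are given as a rotation vector (axis times angle).
In Python, from bench import * gives the robot as it stands.
- The arm moves only by the tool send_rows, never from a script. Its arguments are lists of equal length, an entry for each row: "xyz": the shift along the tool's x, y, z in mm, a list of three; "dr": the turn, a rotation vector about the tool's x, y, z in rad, a list of three. A call has exactly 10 rows; each row is the pose to reach, as a shift and turn from the pose commanded when the call began, along the tool's axes at that moment; what a row does not reach only later rows make up. A row lasts 1/12 s, in which the tool goes at most 41.7 mm and 7.16 degrees, less where a joint would pass 70% of its speed; a pose out of reach is approached as far as the arm can. A call with a gripper value outside its range is refused whole. "jaw" is the finger opening in mm, from 0 to 87, set as the call begins (left out, the last holds). The fingers move at their own pace and stop on an object; "grip_force" is the grip in N (left out, the last holds). Time passes only in rows, so rows that repeat a pose let the fingers close, or fill a call up. It gives the time, the measured TCP pose, the force, the opening and the grip force at its end, in the units of the state.
- get_state(): the state, without advancing time (a new reading comes with each control period).
- get_image(name): name is "scene" or "top" or "wrist"; returns the picture (480x640x3 uint8, red, green, blue); there is no depth.
- calibration(name): a dict with "vfov" (degrees; the focal length in pixels is half the picture's height over the tangent of half this angle, whatever the lens; pixels are square), "cx", "cy" (the principal point, pixels), "rvec" (rotation vector, rad) and "tvec" (3), from world to camera coordinates, as OpenCV has them; the wrist camera has in their place "hand_eye" (4x4, takes a point from camera to tool coordinates, whose origin is the TCP and whose axes are the flange's). Camera axes: x right, y down, z forward; pixel columns grow to the right and rows downward; lengths in m; the calibration is good to about 2 mm. A picture is of the moment at which its call begins: read the wrist's pose just before it. calibration takes no time and is no camera call.
- close_job(): hands the job in; it is judged then, once.
The state is a dict: "time": time; "joint_positions": joint angles; "qd": joint speeds; "joint_torque": joint torques, N m; "position": TCP position; "tool_rot": TCP orientation; "ft_force": force on the tool from outside, world axes, zero at the start; "torque": the same for the moment, N m; "grip_width": opening from 0.0 (shut) to 1.0 (fully open); "grip_force": force on a finger pad.
Only numpy, scipy, OpenCV 4.12 (cv2) and the standard library are available. Lean on these libraries where they do the work, as an engineer would, in place of code of your own. Each camera call takes 0.05 s, during which the arm holds its last target. There are 200 camera calls.

## Working session

There is one attempt and no reset: what is moved stays moved. The work goes in short steps, Python scripts to look and compute and a tool call to move; the robot and the scene stay as the last step left them, time stands still between calls to the robot, and variables do not carry over. Pictures are saved under pics/ and viewed, at most 10 in all, crops included, and the job is handed in when it is done.

Besides the shell and the picture viewer there is one more tool, called after ">>>" by a JSON object that holds its "method" and its "body", one argument or row to a line. send_rows: Moves the arm, as the interface text tells. Its arguments: {"type":"object","properties":{"xyz":{"type":"array"},"dr":{"type":"array"},"jaw":{"type":"number"},"grip_force":{"type":"number"}},"required":["xyz","dr"]}

```bash
ls; mkdir -p pics; python3 - <<'E'
from bench import *
import cv2
s=get_state();print(s)
for n in("scene","top"):
    im=get_image(n);cv2.imwrite(f"pics/{n}0.png",im[:,:,::-1]);print(n,calibration(n))
print(calibration("wrist"))
E
```

```text
pics
{'time': 0.0, 'joint_positions': array([-1.160929  ,  0.32182084, -0.07008755,  1.45171742,  0.02263209,
        1.37081487, -0.05689798]), 'qd': array([ 0.00022824, -0.00012377, -0.00078594, -0.0013874 ,  0.00026239,
       -0.00117137, -0.00022929]), 'joint_torque': array([-1.54372037e-04, -4.91298366e+01, -4.03978424e-01, -3.12513828e+01,
       -6.37538591e-02,  4.41254396e-02,  1.89172297e-04]), 'position': array([0.25042875, 0.59922807, 0.23844164]), 'tool_rot': array([-6.17504075e-01, -3.08004328e+00,  3.07320145e-03]), 'ft_force': array([-0.54349262,  0.14928218,  0.43998793]), 'torque': array([ 0.0004812 ,  0.00621228, -0.01119867]), 'grip_force': 0.0, 'grip_width': 0.9973792845529396}
scene {'vfov': 46.65078998399763, 'cx': 315.1374942909731, 'cy': 240.14554618325357, 'rvec': array([ 0.6665197 , -2.57086402,  1.22615976]), 'tvec': array([0.51816543, 0.18436378, 1.70891453])}
top {'vfov': 52.883615855117625, 'cx': 318.2546465516113, 'cy': 238.81892123603228, 'rvec': array([ 2.10345264, -2.14486913,  0.22666355]), 'tvec': array([0.09235774, 0.53741191, 1.31642765])}
{'vfov': 64.52818908294223, 'cx': 320.8572755375535, 'cy': 231.9709808752685, 'hand_eye': array([[-5.98832901e-04, -9.59536799e-01, -2.81582622e-01,
         7.74206640e-02],
       [ 9.99999745e-01, -4.64747338e-04, -5.42968786e-04,
        -2.71234379e-04],
       [ 3.90133757e-04, -2.81582875e-01,  9.59536832e-01,
        -1.45199892e-01],
       [ 0.00000000e+00,  0.00000000e+00,  0.00000000e+00,
         1.00000000e+00]])}
```

View pics/scene0.png

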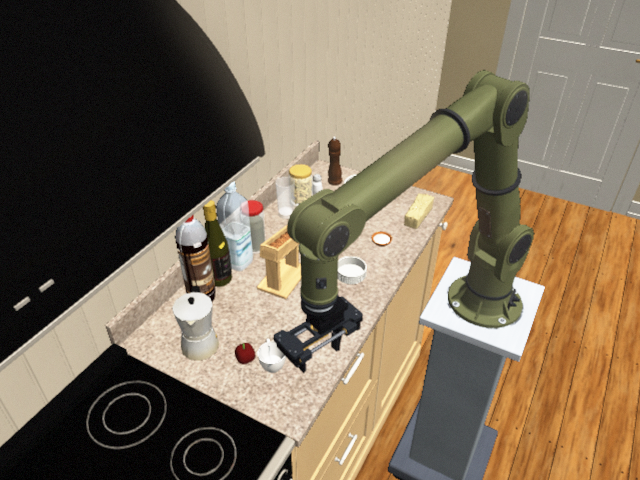

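View pics/top0.png

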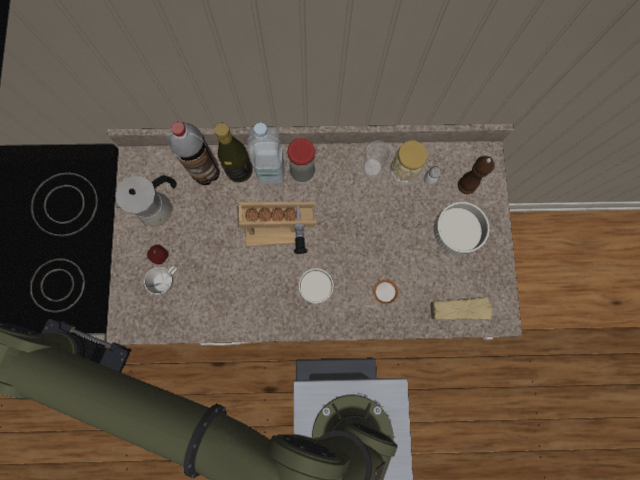

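Candidates for the dish: white dish at top (461,229), the larger; white dish at (316,286), smaller; salt bowl (386,291) with white content; cup (158,280). By the description it's (461,229). The chute is at (277,215) with its open end to the right, and the black knob is at (300,248). I'll measure both dishes' sizes and check with a crop.

```bash
cat >h.py <<'E'
from bench import *
import cv2, numpy as np
from scipy.spatial.transform import Rotation as R
def cam(n,s=None):
    c=calibration(n);f=240/np.tan(np.radians(c["vfov"]/2))
    K=np.array([[f,0,c["cx"]],[0,f,c["cy"]],[0,0,1]])
    if n=="wrist":
        T=np.eye(4);T[:3,:3]=R.from_rotvec(s["tool_rot"]).as_matrix();T[:3,3]=s["position"]
        W=T@c["hand_eye"];return K,W[:3,:3],W[:3,3]
    Rm=R.from_rotvec(c["rvec"]).as_matrix();return K,Rm.T,-Rm.T@c["tvec"]
def plane(C,uv,z):
    K,Rw,o=C;uv=np.atleast_2d(np.array(uv,float))
    d=(Rw@np.linalg.inv(K)@np.c_[uv,np.ones(len(uv))].T).T
    return o+d*((z-o[2])/d[:,2])[:,None]
def proj(C,p):
    K,Rw,o=C;q=(K@Rw.T@(np.atleast_2d(p)-o).T).T;return q[:,:2]/q[:,2:]
E
python3 - <<'E'
from h import *
im=cv2.imread("pics/top0.png");C=cam("top");print(C[2])
hsv=cv2.cvtColor(im,cv2.COLOR_BGR2HSV)
m=((hsv[...,1]<35)&(hsv[...,2]>150)).astype(np.uint8)
for x,y,r in((461,229,45),(316,286,30)):
    mm=np.zeros_like(m);mm[y-r:y+r,x-r:x+r]=m[y-r:y+r,x-r:x+r]
    cs,_=cv2.findContours(mm,0,1);c=max(cs,key=cv2.contourArea)
    e=cv2.fitEllipse(cv2.convexHull(c));print(e,plane(C,e[0],.055))
    P=plane(C,cv2.convexHull(c)[:,0],.055);c2,r2=cv2.minEnclosingCircle(P[:,:2].astype(np.float32));print(c2,r2)
for n,uv,z in(("knob end",(300,250),.134),("knob in",(300,236),.134),("c1",(315,204),.14),("c2",(315,224),.14),("c3",(240,204),.19),("c4",(241,227),.19),("foot",[(246,245),(294,243)],.014)):print(n,plane(C,uv,z))
a=cv2.resize(im[190:320,230:330],(500,650)) [:600];b=cv2.resize(im[180:320,410:500],(300,467));o=np.zeros((600,800,3),np.uint8);o[:,:500]=a;o[:467,500:]=b;cv2.imwrite("pics/crop1.png",o)
E
```

```text
[0.27057892 0.10505426 1.39501754]
((463.27960205078125, 226.64169311523438), (49.174659729003906, 52.35386276245117), 125.32219696044922) [[ 0.56660386 -0.33329479  0.055     ]]
(0.567416787147522, -0.3334628641605377) 0.07412673532962799
((315.5385437011719, 285.28912353515625), (34.2000617980957, 34.55024719238281), 5.141426086425781) [[0.4071393 0.0921867 0.055    ]]
(0.40701818466186523, 0.09108524024486542) 0.048950742930173874
knob end [[0.49349477 0.13229518 0.134     ]]
knob in [[0.5313949  0.13178842 0.134     ]]
c1 [[0.61734749 0.09014192 0.14      ]]
c2 [[0.56212596 0.09121738 0.14      ]]
c3 [[0.60685296 0.28409428 0.19      ]]
c4 [[0.54600422 0.28087835 0.19      ]]
foot [[0.53235329 0.29149596 0.014     ]
 [0.53572029 0.15207123 0.014     ]]
```

View pics/crop1.png

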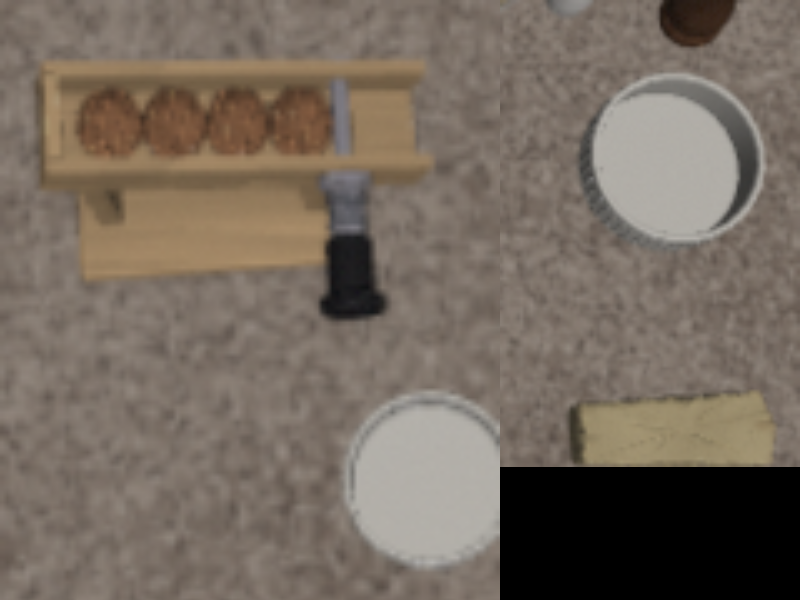

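The picture confirms it: big dish (r 74 mm) at world (0.567,-0.333), small dish (r 49 mm) at (0.407,0.092). The chute's lip is near (0.59,0.092) and the knob waist near (0.51,0.132).

```bash
cat >>h.py <<'E'
def goto(p,yaw_y,s=None):
    """shift (tool mm) and turn from current pose to TCP p, tool pointing down, tool y along heading yaw_y (mod pi)"""
    s=s or get_state();A=R.from_rotvec(s["tool_rot"])
    best=None
    for k in(0,np.pi):
        y=np.array([np.cos(yaw_y+k),np.sin(yaw_y+k),0]);z=np.array([0,0,-1.]);x=np.cross(y,z)
        B=R.from_matrix(np.c_[x,y,z]);r=(A.inv()*B).as_rotvec()
        if best is None or np.linalg.norm(r)<np.linalg.norm(best):best=r
    print("xyz",np.round(A.inv().apply(np.array(p)-s["position"])*1000,1),"dr",np.round(best,3),"t",s["time"])
E
python3 - <<'E'
import bench;print([ (k,getattr(bench,k)) for k in dir(bench) if not k.startswith('__')][:40])
from h import *
print(R.from_rotvec(get_state()["tool_rot"]).as_matrix().round(2))
goto((.45,.14,.36),np.pi/2); goto((.567,-.333,.30),np.pi/2)
E
```

```text
[('MotionError', <class 'bench.MotionError'>), ('calibration', <function make.<locals>.<lambda> at 0x7f7b1411c680>), ('close_job', <function connect.<locals>.done at 0x7f7b140937e0>), ('get_image', <function make.<locals>.drawn_camera at 0x7f7b1411c0e0>), ('get_state', <function make.<locals>.<lambda> at 0x7f7b1411c5e0>), ('nose_length', 0.017)]
[[-0.92  0.39 -0.  ]
 [ 0.39  0.92 -0.  ]
 [-0.   -0.   -1.  ]]
xyz [-361.2 -347.1 -120.8] dr [-0.002 -0.    -0.396] t 0.1
xyz [-651.5 -738.3  -60.1] dr [-0.002 -0.    -0.396] t 0.1
```

>>> {"method": "send_rows", "body": {
  "xyz": [
    [-30,-40,-30],
    [-60,-70,-60],
    [-90,-100,-90],
    [-120,-130,-120],
    [-150,-160,-125],
    [-180,-190,-125],
    [-210,-220,-125],
    [-240,-245,-125],
    [-270,-270,-125],
    [-300,-295,-125]
  ],
  "dr": [
    [0,0,0],
    [0,0,-0.05],
    [0,0,-0.1],
    [0,0,-0.15],
    [0,0,-0.2],
    [0,0,-0.25],
    [0,0,-0.3],
    [0,0,-0.35],
    [0,0,-0.396],
    [0,0,-0.396]
  ]
}}

```text
time: 0.93
position: [0.3973, 0.2429, 0.3642]
tool_rot: [-0.004, 3.141, 0.001]
ft_force: [1.3, 0.9, 0.2]
grip_width: 1.001
grip_force: 0.0
```

```bash
python3 - <<'E'
from h import *
print(get_state()["position"]);goto((.5,.13,.36),np.pi/2)
E
```

```text
[0.39728093 0.24292137 0.36419982]
xyz [-102.4 -113.2    4.2] dr [0.001 0.    0.002] t 0.9333
```

>>> {"method": "send_rows", "body": {
  "xyz": [
    [-25,-28,0],
    [-50,-56,0],
    [-75,-84,0],
    [-100,-113,0],
    [-100,-113,0],
    [-100,-113,0],
    [-100,-113,0],
    [-100,-113,0],
    [-100,-113,0],
    [-100,-113,0]
  ],
  "dr": [
    [0,0,0],
    [0,0,0],
    [0,0,0],
    [0,0,0],
    [0,0,0],
    [0,0,0],
    [0,0,0],
    [0,0,0],
    [0,0,0],
    [0,0,0]
  ]
}}

```text
time: 1.77
position: [0.4964, 0.1332, 0.3641]
tool_rot: [-0.004, 3.142, 0.0]
ft_force: [-0.9, 0.9, 0.3]
grip_width: 0.999
grip_force: 0.0
```

```bash
python3 - <<'E'
from h import *
import pickle
s=get_state();im=get_image("wrist");cv2.imwrite("pics/w1.png",im[:,:,::-1]);pickle.dump(s,open("w1.pkl","wb"));print(s["position"],s["tool_rot"])
E
```

```text
[0.49643117 0.13322616 0.36407968] [-4.03566575e-03  3.14158973e+00  4.34073984e-04]
```

View pics/w1.png

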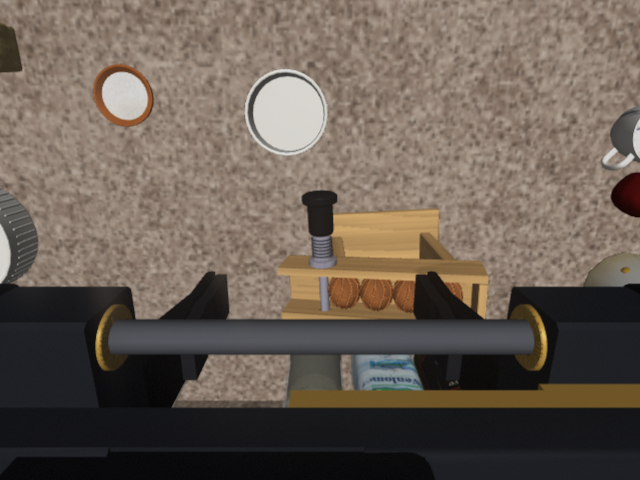

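The wrist view shows the knob flange at (319,197) and waist (320,217). The foot's near edge runs (336,213)-(438,210), and the chute's near wall bottom-left corner (lip side) is at (278,267). The large dish is at the far left edge.

```bash
python3 - <<'E'
from h import *
import pickle
s=pickle.load(open("w1.pkl","rb"));C=cam("wrist",s);im=cv2.imread("pics/w1.png")
# knob: dark mask
g=im.max(2);m=((g<45)).astype(np.uint8);m[:185]=0;m[238:]=0;m[:,:295]=0;m[:,345:]=0
for r in range(188,238,4):
    x=np.flatnonzero(m[r]);print(r,(x.min(),x.max()) if len(x) else None,end=" ")
print()
rows=[r for r in range(188,238) if m[r].any()]
mid=np.array([[ (np.flatnonzero(m[r]).min()+np.flatnonzero(m[r]).max())/2,r] for r in rows])
P=plane(C,mid[14:],.134);print("axis pts",P[0],P[-1],np.polyfit(P[:,0],P[:,1],1))
print("flange px",plane(C,[(319,192),(319,204),(320,232)],.134))
F=plane(C,[(336,213),(438,210)],.014);print("foot",F,np.degrees(np.arctan2(F[0,0]-F[1,0],F[1,1]-F[0,1])))
W=plane(C,[(278,268)],.139);print("near wall lip corner",W)
print("near wall back",plane(C,[(487,271)],.19),plane(C,[(487,271)],.18))
T=cam("top");print("top axis",plane(T,[(300,237.5),(300.5,250.5)],.134))
E
```

```text
188 None 192 (np.int64(309), np.int64(332)) 196 (np.int64(303), np.int64(336)) 200 (np.int64(303), np.int64(336)) 204 (np.int64(305), np.int64(331)) 208 (np.int64(308), np.int64(331)) 212 (np.int64(308), np.int64(331)) 216 (np.int64(309), np.int64(331)) 220 (np.int64(309), np.int64(332)) 224 (np.int64(309), np.int64(332)) 228 (np.int64(309), np.int64(332)) 232 (np.int64(310), np.int64(331)) 236 None 
axis pts [0.50066688 0.13106443 0.134     ] [0.53224577 0.13211432 0.134     ] [0.04473443 0.10922798]
flange px [[0.48742235 0.13105658 0.134     ]
 [0.49963883 0.13106382 0.134     ]
 [0.52902189 0.13211002 0.134     ]]
foot [[0.53769905 0.15329966 0.014     ]
 [0.53332462 0.28943208 0.014     ]] 1.840488089442302
near wall lip corner [[0.56680786 0.08832078 0.139     ]]
near wall back [[0.54898409 0.28296315 0.19      ]] [[0.55305852 0.28766984 0.18      ]]
top axis [[0.5273131  0.131843   0.134     ]
 [0.49212479 0.13098845 0.134     ]]
```

>>> {"method": "send_rows", "body": {
  "xyz": [
    [-7,-40,0],
    [-14,-80,0],
    [-21,-120,0],
    [-28,-160,0],
    [-35,-200,10],
    [-42,-240,20],
    [-49,-280,30],
    [-56,-320,40],
    [-63,-360,50],
    [-70,-400,60]
  ],
  "dr": [
    [0,0,0],
    [0,0,0],
    [0,0,0],
    [0,0,0],
    [0,0,0],
    [0,0,0],
    [0,0,0],
    [0,0,0],
    [0,0,0],
    [0,0,0]
  ]
}}

```text
time: 2.65
position: [0.5673, -0.2681, 0.304]
tool_rot: [-0.003, 3.141, 0.001]
ft_force: [1.2, 0.5, 0.4]
grip_width: 1.001
grip_force: 0.0
```

>>> {"method": "send_rows", "body": {
  "xyz": [
    [0,-30,0],
    [0,-60,0],
    [0,-90,0],
    [0,-95,0],
    [0,-95,0],
    [0,-95,0],
    [0,-95,0],
    [0,-95,0],
    [0,-95,0],
    [0,-95,0]
  ],
  "dr": [
    [0,0,0],
    [0,0,0],
    [0,0,0],
    [0,0,0],
    [0,0,0],
    [0,0,0],
    [0,0,0],
    [0,0,0],
    [0,0,0],
    [0,0,0]
  ]
}}

```text
time: 3.48
position: [0.5675, -0.3608, 0.3045]
tool_rot: [-0.003, 3.141, 0.001]
ft_force: [-0.6, -0.5, 0.9]
grip_width: 0.998
grip_force: 0.0
```

```bash
python3 - <<'E'
from h import *
import pickle
s=get_state();im=get_image("wrist");cv2.imwrite("pics/w2.png",im[:,:,::-1]);pickle.dump(s,open("w2.pkl","wb"));print(s["position"],s["tool_rot"],s["joint_positions"].round(2))
E
```

```text
[ 0.56750772 -0.36075995  0.30448888] [-3.39900575e-03  3.14093696e+00  9.18952691e-04] [-0.    0.42  0.76  1.31 -0.28  1.52  2.29]
```

View pics/w2.png

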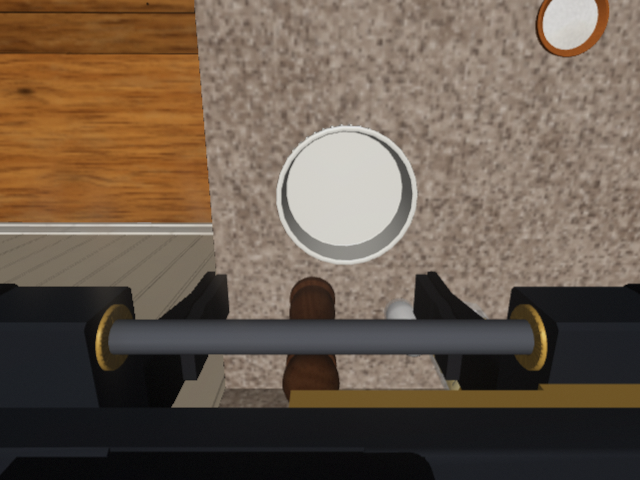

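The view shows the dish rim circle centred near (346,195). The mill base is near (313,292), beyond the rim.

```bash
python3 - <<'E'
from h import *
import pickle
s=pickle.load(open("w2.pkl","rb"));C=cam("wrist",s);im=cv2.imread("pics/w2.png")
hsv=cv2.cvtColor(im,cv2.COLOR_BGR2HSV)
m=((hsv[...,1]<30)&(hsv[...,2]>150)).astype(np.uint8);m[:110]=0;m[275:]=0;m[:,:250]=0;m[:,440:]=0
m=cv2.morphologyEx(m,2,np.ones((2,2)))
cs,_=cv2.findContours(m,0,1);c=max(cs,key=cv2.contourArea);h=cv2.convexHull(c)
e=cv2.fitEllipse(h);print(e)
P=plane(C,h[:,0],.055)
c2,r=cv2.minEnclosingCircle(P[:,:2].astype(np.float32));print(c2,r)
M=np.c_[2*P[:,:2],np.ones(len(P))];q=np.linalg.lstsq(M,(P[:,:2]**2).sum(1),rcond=None)[0];print("lsq",q[:2],np.sqrt(q[2]+q[0]**2+q[1]**2))
print("mill",plane(C,[(313,285)],.02),plane(cam("top"),[(469,186),(467,190)],.02))
goto((c2[0],c2[1]-.072,.14),np.pi/2)
E
```

```text
((347.2362976074219, 195.37057495117188), (139.71990966796875, 141.80926513671875), 59.76845169067383)
(0.5694630146026611, -0.33337879180908203) 0.07537901401519775
lsq [ 0.56966549 -0.33320891] 0.07467578040079934
mill [[ 0.68413243 -0.37042649  0.02      ]] [[ 0.69818528 -0.371835    0.02      ]
 [ 0.68587609 -0.36482821  0.02      ]]
xyz [ -1.9 -44.4 164.5] dr [0.    0.001 0.002] t 3.5333
```

>>> {"method": "send_rows", "body": {
  "xyz": [
    [0,-15,20],
    [-1,-30,55],
    [-2,-44,90],
    [-2,-44,125],
    [-2,-44,160],
    [-2,-44,185],
    [-2,-44,205],
    [-2,-44,215],
    [-2,-44,215],
    [-2,-44,215]
  ],
  "dr": [
    [0,0,0],
    [0,0,0],
    [0,0,0],
    [0,0,0],
    [0,0,0],
    [0,0,0],
    [0,0,0],
    [0,0,0],
    [0,0,0],
    [0,0,0]
  ],
  "jaw": 45
}}

```text
time: 4.37
position: [0.5693, -0.4061, 0.0898]
tool_rot: [-0.001, 3.141, -0.0]
ft_force: [0.2, 0.8, 0.4]
grip_width: 0.524
grip_force: 0.0
```

```bash
python3 - <<'E'
from h import *
goto((.5695,-.4053,.037),np.pi/2);print(get_state()["ft_force"])
E
```

```text
xyz [-0.2  0.8 52.8] dr [-0.     0.     0.001] t 4.3667
[0.18729594 0.82200415 0.39057464]
```

>>> {"method": "send_rows", "body": {
  "xyz": [
    [0,0,10],
    [0,0,20],
    [0,0,30],
    [0,0,40],
    [0,0,47],
    [0,0,53],
    [0,0,53],
    [0,0,53],
    [0,0,53],
    [0,0,53]
  ],
  "dr": [
    [0,0,0],
    [0,0,0],
    [0,0,0],
    [0,0,0],
    [0,0,0],
    [0,0,0],
    [0,0,0],
    [0,0,0],
    [0,0,0],
    [0,0,0]
  ]
}}

```text
time: 5.2
position: [0.5693, -0.4064, 0.0369]
tool_rot: [-0.0, 3.141, -0.001]
ft_force: [-0.7, 0.2, 0.2]
grip_width: 0.519
grip_force: 0.0
```

>>> {"method": "send_rows", "body": {
  "xyz": [
    [0,0,0],
    [0,0,0],
    [0,0,0],
    [0,0,0],
    [0,0,0],
    [0,0,0],
    [0,0,0],
    [0,0,0],
    [0,0,0],
    [0,0,0]
  ],
  "dr": [
    [0,0,0],
    [0,0,0],
    [0,0,0],
    [0,0,0],
    [0,0,0],
    [0,0,0],
    [0,0,0],
    [0,0,0],
    [0,0,0],
    [0,0,0]
  ],
  "jaw": 0,
  "grip_force": 30
}}

```text
time: 6.03
position: [0.5691, -0.4058, 0.0363]
tool_rot: [-0.0, 3.141, 0.001]
ft_force: [-0.2, 1.5, 0.2]
grip_width: 0.065
grip_force: 29.9
```

>>> {"method": "send_rows", "body": {
  "xyz": [
    [0,0,-3],
    [0,0,-6],
    [0,0,-10],
    [0,0,-14],
    [0,0,-18],
    [0,0,-22],
    [0,0,-25],
    [0,0,-25],
    [0,0,-25],
    [0,0,-25]
  ],
  "dr": [
    [0,0,0],
    [0,0,0],
    [0,0,0],
    [0,0,0],
    [0,0,0],
    [0,0,0],
    [0,0,0],
    [0,0,0],
    [0,0,0],
    [0,0,0]
  ]
}}

```text
time: 6.87
position: [0.5689, -0.4059, 0.0611]
tool_rot: [0.0, -3.141, -0.0]
ft_force: [0.3, -0.0, -2.2]
grip_width: 0.067
grip_force: 30.0
```

```bash
python3 - <<'E'
from h import *
s=get_state();print(s["position"],s["ft_force"],s["torque"],s["joint_positions"].round(2))
a,b=get_image("wrist"),get_image("top")
cv2.imwrite("pics/w3.png",np.hstack([cv2.resize(a,(400,300)),cv2.resize(b[130:370,350:550],(400,480))[:300]])[:,:,::-1])
E
```

```text
[ 0.56890945 -0.40588442  0.06108225] [ 2.83408240e-01 -1.64840211e-03 -2.22792790e+00] [-0.12667417 -0.00909471 -0.0237874 ] [ 0.1   0.63  0.67  1.52 -0.42  1.13  2.44]
```

View pics/w3.png

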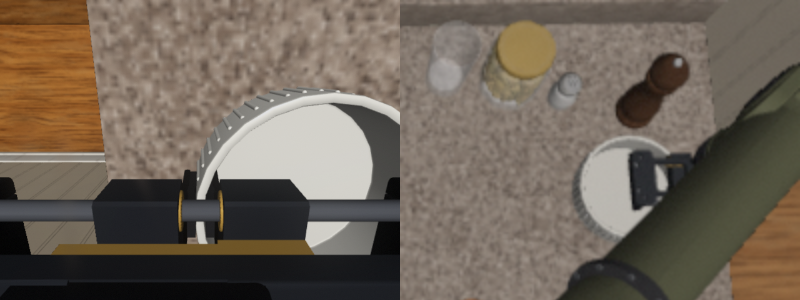

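The dish is held and lifted evenly, and the bystanders are untouched. Next I carry it to the chute.

>>> {"method": "send_rows", "body": {
  "xyz": [
    [-1,10,0],
    [-2,25,0],
    [-4,45,0],
    [-6,70,0],
    [-8,95,0],
    [-10,120,0],
    [-12,145,0],
    [-14,170,0],
    [-16,195,0],
    [-18,220,0]
  ],
  "dr": [
    [0,0,0],
    [0,0,0],
    [0,0,0],
    [0,0,0],
    [0,0,0],
    [0,0,0],
    [0,0,0],
    [0,0,0],
    [0,0,0],
    [0,0,0]
  ]
}}

```text
time: 7.8
position: [0.5867, -0.1838, 0.0612]
tool_rot: [0.001, -3.141, -0.001]
ft_force: [-0.5, 0.1, -1.6]
grip_width: 0.066
grip_force: 30.0
```

>>> {"method": "send_rows", "body": {
  "xyz": [
    [-2,25,0],
    [-4,45,0],
    [-6,65,0],
    [-8,85,0],
    [-10,105,0],
    [-11,115,0],
    [-12,120,0],
    [-12,122,0],
    [-12,122,0],
    [-12,122,0]
  ],
  "dr": [
    [0,0,0],
    [0,0,0],
    [0,0,0],
    [0,0,0],
    [0,0,0],
    [0,0,0],
    [0,0,0],
    [0,0,0],
    [0,0,0],
    [0,0,0]
  ]
}}

```text
time: 8.63
position: [0.5986, -0.0657, 0.0613]
tool_rot: [0.002, 3.142, -0.001]
ft_force: [-0.1, -0.1, -2.5]
grip_width: 0.061
grip_force: 30.0
```

```bash
python3 - <<'E'
from h import *
s=get_state();print(s["position"],s["ft_force"])
goto((.600,-.0415,.037),np.pi/2)
E
```

```text
[ 0.59863726 -0.06566564  0.06133051] [-0.13170497 -0.13846178 -2.47831064]
xyz [-1.3 24.2 24.3] dr [-0.001  0.    -0.002] t 8.6333
```

>>> {"method": "send_rows", "body": {
  "xyz": [
    [-1,8,0],
    [-1,16,0],
    [-1,24,0],
    [-1,24,5],
    [-1,24,10],
    [-1,24,15],
    [-1,24,20],
    [-1,24,24],
    [-1,24,24],
    [-1,24,24]
  ],
  "dr": [
    [0,0,0],
    [0,0,0],
    [0,0,0],
    [0,0,0],
    [0,0,0],
    [0,0,0],
    [0,0,0],
    [0,0,0],
    [0,0,0],
    [0,0,0]
  ]
}}

```text
time: 9.47
position: [0.5998, -0.0405, 0.0372]
tool_rot: [-0.0, -3.141, 0.0]
ft_force: [-0.3, -1.0, -0.7]
grip_width: 0.069
grip_force: 29.9
```

>>> {"method": "send_rows", "body": {
  "xyz": [
    [0,0,0],
    [0,0,0],
    [0,0,0],
    [0,0,0],
    [0,0,0],
    [0,0,0],
    [0,0,0],
    [0,0,0],
    [0,0,0],
    [0,0,0]
  ],
  "dr": [
    [0,0,0],
    [0,0,0],
    [0,0,0],
    [0,0,0],
    [0,0,0],
    [0,0,0],
    [0,0,0],
    [0,0,0],
    [0,0,0],
    [0,0,0]
  ],
  "jaw": 40
}}

```text
time: 10.3
position: [0.5999, -0.04, 0.0373]
tool_rot: [-0.0, 3.142, 0.0]
ft_force: [-0.2, -0.5, 0.1]
grip_width: 0.458
grip_force: 0.0
```

>>> {"method": "send_rows", "body": {
  "xyz": [
    [0,0,-10],
    [0,0,-25],
    [0,0,-45],
    [0,0,-70],
    [0,0,-100],
    [0,0,-135],
    [0,0,-170],
    [0,0,-205],
    [0,0,-235],
    [0,0,-250]
  ],
  "dr": [
    [0,0,0],
    [0,0,0],
    [0,0,0],
    [0,0,0],
    [0,0,0],
    [0,0,0],
    [0,0,0],
    [0,0,0],
    [0,0,0],
    [0,0,0]
  ]
}}

```text
time: 11.13
position: [0.6012, -0.0408, 0.2927]
tool_rot: [0.001, 3.135, 0.001]
ft_force: [0.8, 0.7, -0.3]
grip_width: 0.457
grip_force: 0.0
```

```bash
python3 - <<'E'
from h import *
s=get_state();print(s["position"],s["ft_force"])
goto((.512,.1317,.26),np.pi/2+.04)
a,b=get_image("wrist"),get_image("top")
cv2.imwrite("pics/w4.png",np.hstack([cv2.resize(a,(400,300)),cv2.resize(b[170:320,220:420],(400,300))])[:,:,::-1])
E
```

```text
[ 0.60116602 -0.04078211  0.29274596] [ 0.79190102  0.74519454 -0.33197943]
xyz [ 89.5 172.4  32.3] dr [ 0.001  0.007 -0.04 ] t 11.1333
```

View pics/w4.png

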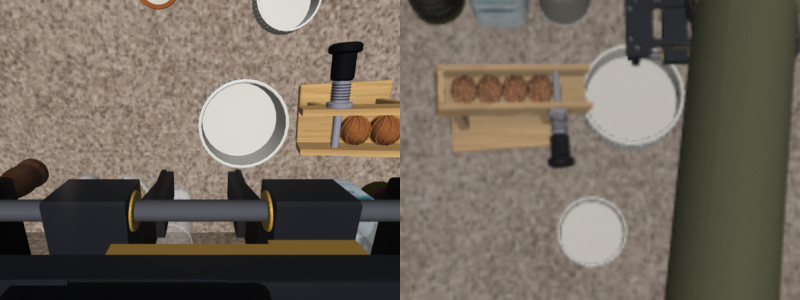

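The dish stands under the lip with no bystander disturbed: wrist view centre (244,123), lip at (299,118), and the knob at (343,62). Next I go over the knob.

>>> {"method": "send_rows", "body": {
  "xyz": [
    [5,10,0],
    [15,30,0],
    [28,55,0],
    [41,80,5],
    [54,105,10],
    [67,130,15],
    [80,155,25],
    [88,172,32],
    [88,172,32],
    [88,172,32]
  ],
  "dr": [
    [0,0,0],
    [0,0,0],
    [0,0,0],
    [0,0.007,-0.01],
    [0,0.007,-0.02],
    [0,0.007,-0.03],
    [0,0.007,-0.04],
    [0,0.007,-0.04],
    [0,0.007,-0.04],
    [0,0.007,-0.04]
  ],
  "jaw": 70
}}

```text
time: 12.07
position: [0.5098, 0.1334, 0.2533]
tool_rot: [0.069, -3.13, 0.002]
ft_force: [0.3, -1.1, 0.3]
grip_width: 0.804
grip_force: 0.0
```

```bash
python3 - <<'E'
from h import *
s=get_state();goto((.513,.1317,.132),np.pi/2+.04)
C=cam("wrist",s);a=get_image("wrist");cv2.imwrite("pics/w5.png",a[:,:,::-1])
print(proj(C,[(.5,.131,.134),(.513,.1317,.134),(.53,.1325,.134)]))
g=a.max(2)
for r in range(150,300,8):
    x=np.flatnonzero(g[r,270:380]<40);print(r,(x.min()+270,x.max()+270) if len(x) else None,end=" ")
E
```

```text
xyz [ -4.4  -1.7 121.3] dr [-0.001 -0.01   0.004] t 12.0667
[[318.75774094 220.35910297]
 [318.97010903 237.71169089]
 [319.08407951 259.73976131]]
150 None 158 None 166 None 174 None 182 None 190 None 198 None 206 (np.int64(298), np.int64(341)) 214 (np.int64(296), np.int64(343)) 222 (np.int64(303), np.int64(336)) 230 (np.int64(303), np.int64(336)) 238 (np.int64(303), np.int64(336)) 246 (np.int64(304), np.int64(336)) 254 (np.int64(304), np.int64(336)) 262 (np.int64(308), np.int64(332)) 270 None 278 None 286 None 294 None
```

View pics/w5.png

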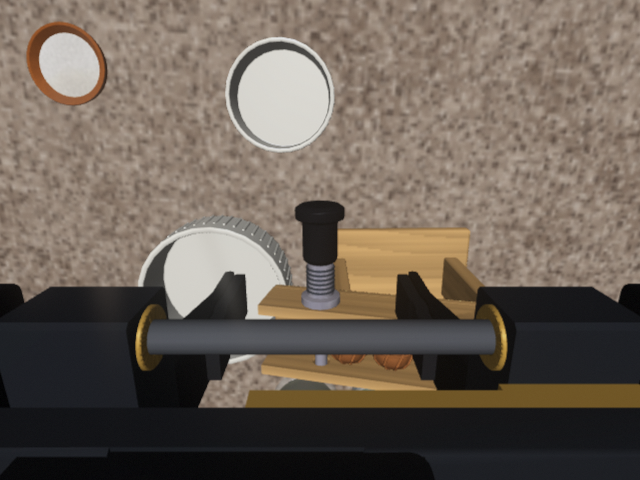

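The knob waist spans rows 220-264 at column 320, so the plan is within 2 mm. Now I descend and grip.

>>> {"method": "send_rows", "body": {
  "xyz": [
    [-5,-2,15],
    [-6,-2,35],
    [-6,-2,55],
    [-6,-2,75],
    [-6,-2,95],
    [-6,-2,110],
    [-6,-2,121],
    [-6,-2,121],
    [-6,-2,121],
    [-6,-2,121]
  ],
  "dr": [
    [0,-0.01,0],
    [0,-0.01,0],
    [0,-0.01,0],
    [0,-0.01,0],
    [0,-0.01,0],
    [0,-0.01,0],
    [0,-0.01,0],
    [0,-0.01,0],
    [0,-0.01,0],
    [0,-0.01,0]
  ]
}}

```text
time: 12.95
position: [0.518, 0.1298, 0.1352]
tool_rot: [-0.062, 3.136, 0.001]
ft_force: [-0.2, 0.6, 0.1]
grip_width: 0.805
grip_force: 0.0
```

>>> {"method": "send_rows", "body": {
  "xyz": [
    [0,0,0],
    [0,0,0],
    [0,0,0],
    [0,0,0],
    [0,0,0],
    [0,0,0],
    [0,0,0],
    [0,0,0],
    [0,0,0],
    [0,0,0]
  ],
  "dr": [
    [0,0,0],
    [0,0,0],
    [0,0,0],
    [0,0,0],
    [0,0,0],
    [0,0,0],
    [0,0,0],
    [0,0,0],
    [0,0,0],
    [0,0,0]
  ],
  "jaw": 0,
  "grip_force": 50
}}

```text
time: 13.78
position: [0.5169, 0.1326, 0.1343]
tool_rot: [-0.066, 3.137, 0.005]
ft_force: [0.8, 4.9, -1.3]
grip_width: 0.282
grip_force: 50.0
```

```bash
python3 - <<'E'
from h import *
s=get_state();print(s["position"],R.from_rotvec(s["tool_rot"]).as_matrix().round(3).tolist(),s["ft_force"])
C=cam("top");im=get_image("top");hsv=cv2.cvtColor(im,cv2.COLOR_RGB2HSV);cv2.imwrite("pics/t5.png",im[:,:,::-1])
E
```

```text
[0.51694982 0.13262807 0.13425235] [[-0.999, -0.042, 0.003], [-0.042, 0.999, 0.003], [-0.004, 0.003, -1.0]] [ 0.82443548  4.90741803 -1.32847424]
```

>>> {"method": "send_rows", "body": {
  "xyz": [
    [4,1,0],
    [10,2,0],
    [17,2,0],
    [25,2,0],
    [33,2,0],
    [40,2,0],
    [46,2,0],
    [51,2,0],
    [53,2,0],
    [53,2,0]
  ],
  "dr": [
    [0,0,0],
    [0,0,0],
    [0,0,0],
    [0,0,0],
    [0,0,0],
    [0,0,0],
    [0,0,0],
    [0,0,0],
    [0,0,0],
    [0,0,0]
  ]
}}

```text
time: 14.67
position: [0.4663, 0.13, 0.1344]
tool_rot: [-0.063, 3.132, 0.001]
ft_force: [8.3, 0.6, -7.0]
grip_width: 0.283
grip_force: 50.0
```

```bash
python3 - <<'E'
from h import *
s=get_state();print(s["position"],s["ft_force"],np.linalg.norm(s["position"][:2]-[.51695,.13263]))
E
```

```text
[0.46628859 0.13004718 0.13438515] [ 8.33382849  0.60104964 -6.95223215] 0.05072720578496077
```

>>> {"method": "send_rows", "body": {
  "xyz": [
    [1,0,0],
    [2,0,0],
    [3,0,0],
    [4,0,0],
    [5,0,0],
    [5,0,0],
    [5,0,0],
    [5,0,0],
    [5,0,0],
    [5,0,0]
  ],
  "dr": [
    [0,0,0],
    [0,0,0],
    [0,0,0],
    [0,0,0],
    [0,0,0],
    [0,0,0],
    [0,0,0],
    [0,0,0],
    [0,0,0],
    [0,0,0]
  ]
}}

```text
time: 15.5
position: [0.4648, 0.13, 0.1345]
tool_rot: [-0.062, 3.124, 0.002]
ft_force: [16.4, 2.8, -14.4]
grip_width: 0.289
grip_force: 50.0
```

```bash
python3 - <<'E'
from h import *
s=get_state();print(s["position"],s["ft_force"])
a,b=get_image("wrist"),get_image("top")
cv2.imwrite("pics/w6.png",np.hstack([cv2.resize(a,(400,300)),cv2.resize(b[170:320,220:420],(400,300))])[:,:,::-1])
E
```

```text
[0.46483476 0.1299671  0.13450696] [ 16.40281783   2.80427208 -14.39301606]
```

View pics/w6.png

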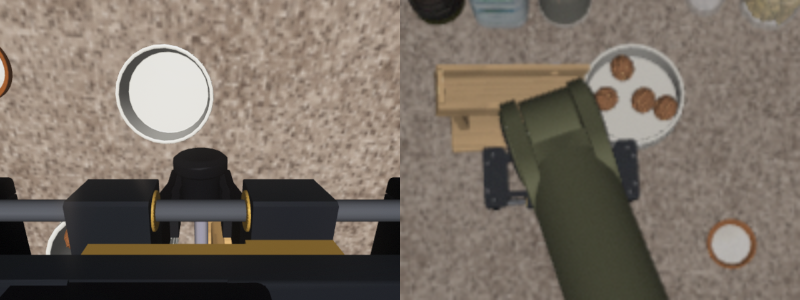

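All four walnuts are in the dish, at crop (622,67), (606,98), (644,100) and (666,107), and the chute is empty. The pull force (16 N, above the spring's 8 N) shows the plunger is at its stop. I'll hold briefly and hand in.

>>> {"method": "send_rows", "body": {
  "xyz": [
    [0,0,0],
    [0,0,0],
    [0,0,0],
    [0,0,0],
    [0,0,0],
    [0,0,0],
    [0,0,0],
    [0,0,0],
    [0,0,0],
    [0,0,0]
  ],
  "dr": [
    [0,0,0],
    [0,0,0],
    [0,0,0],
    [0,0,0],
    [0,0,0],
    [0,0,0],
    [0,0,0],
    [0,0,0],
    [0,0,0],
    [0,0,0]
  ]
}}

```text
time: 16.43
position: [0.4648, 0.13, 0.1345]
tool_rot: [-0.062, 3.124, 0.002]
ft_force: [17.0, 2.3, -15.1]
grip_width: 0.282
grip_force: 50.0
```

```bash
python3 - <<'E'
from h import *
s=get_state();print(s["position"],s["ft_force"],s["grip_width"])
if s["position"][0]<.4665: print(close_job())
E
```

```text
[0.4648378  0.12995415 0.13452291] [ 17.00039695   2.25359617 -15.07376576] 0.28153856516927905
the job is handed in; nothing more can be done
None
```

The large souffle dish stands under the chute's lip with all four walnuts in it; I handed the job in at about 16 s, still holding the plunger knob fully out, with the other things left where they stood.

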